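# Register a specimen tray on the photo board

### The job

The pale card tray with the fossil lies askew on the black photo board. Slide it along the board until it is square in the corner of the two aluminium stop rails, its long side flush against the far rail and its short side flush against the left rail, ready for the picture. Slide it calmly without lifting or tipping it, then let go, and do not disturb the ear muffs or the sanding block.

Things in the scene. Friction and masses are not known exactly. Their poses are not given: they have to be found in the camera images.
- photo_board: black flat board fixed to the table, 170 mm (its x) by 190 mm (its y), 10 mm thick, turned up to 0.35 rad. Origin: centre of its underside; its x points away from the robot, y to the robot's left, z up. Two aluminium stop rails, 14 mm wide, rise 16 mm above its top, along its far and left edges; the front and right edges are open. Lines and grey squares on it are only printed
- specimen_tray: pale open card tray with a brown fossil in it, 65 mm (its x) by 85 mm (its y), 23 mm high, walls 2 mm, about 0.12 kg, loose, slides easily. Origin: centre of its underside; z up. It starts 35 to 77 mm short of home in board x and in y, turned up to 0.4 rad from the board's axes. Fully home, its origin is at about board x = +0.0365, y = +0.0365, z = 0.010, its axes along the board's
- ear_muffs: red and black ear muffs, 168 x 132 x 67 mm, loose on the table to the right of the board; origin under the centre; a bystander
- sanding_block: brown sanding block, 40 x 70 x 23 mm, loose on the table beyond the left of the board; origin under the centre; a bystander
- far_stop (a point): middle of the far rail's inner face, at the board's top: board x = +0.069, y = -0.012, z = 0.010. The face is flat, looks to board -x, and runs along board y from -0.088 to +0.064
- left_stop (a point): middle of the left rail's inner face, at the board's top: board x = -0.012, y = +0.079, z = 0.010. The face is flat, looks to board -y, and runs along board x from -0.079 to +0.055
Mind the look-alikes: they are no part of the job. What is shaped like the specimen_tray but pink is not meant.

How it is judged:
At the end, for the whole second after the job is handed in: The tray lies flat and still on the board, its long side within 3 mm of the far rail and its short side within 3 mm of the left rail, square to the rails within 0.04 rad (x of specimen_tray in the frame of photo_board between 0.0335 and 0.0395 m and y of specimen_tray in the frame of photo_board between 0.0335 and 0.0395 m and z of specimen_tray in the frame of photo_board between 0.007 and 0.013 m and angle between the y axis of specimen_tray and the y axis of photo_board, either way round below 0.04 rad and angle between specimen_tray's own z axis and vertical below 0.05 rad and linear speed of specimen_tray below 0.01 m/s); the robot touches nothing.
It fails at once if the tray is lifted more than 15 mm off the board (z of specimen_tray in the frame of photo_board above 0.025 m).
It fails at once if the tray is tipped by more than 0.3 rad (angle between specimen_tray's own z axis and vertical above 0.3 rad).
It fails at once if the tray is flung (faster than 0.5 m/s) (linear speed of specimen_tray above 0.5 m/s).
It fails at once if the ear muffs are moved by more than 30 mm (distance of ear_muffs from where it was at the start of the episode above 0.03 m).
It fails at once if the sanding block is moved by more than 30 mm (distance of sanding_block from where it was at the start of the episode above 0.03 m).
It also fails if it takes over 54 s, if anything falls off the work surface, if the arm or the gripper's body presses on something with over 40 N, if the wrist force passes 120 N, or if a joint passes its speed limit or range.

### The arm

A 6-joint arm with a two-finger parallel gripper is mounted at the origin on a cart in front of the work surface, level with it; the furniture and walls round the work are solid. World frame = base frame: x ahead of the robot, y to its left, z up, the work surface at z = 0. Lengths are in m, angles in rad, forces in N, time in s.
With the tool pointing down it reaches from about 0.275 to 0.75 m from the base axis. Payload 10.2 kg.
Tool frame: the origin (TCP) lies at the very end of the fingers, on their centre line; the grasp point (between the pads) lies 19 mm behind it; z points along the fingers, y is the direction in which the jaws open and shut (so a half turn about z gives the same grasp; the last joint's range is limited). The gripper opens to 88 mm and grips with 3 to 60 N. Pads are 18 mm wide; open, the fingers measure 123 mm over their backs; the gripper's body (75 mm by 187 mm) begins 45 mm behind the grasp point.
Start: joints at [1.038, 0.313, 1.498, -0, 1.331, -0.223], TCP at [0.16, 0.5, 0.239] pointing down, gripper open.
Joint ranges: [-2.94, 2.94], [-0.97, 2.17], [0.19, 2.56], [-1.23, 4.37], [0.02, 3.11], [-2.88, 2.88]. Speed limits (rad/s): [2.39, 2.39, 3.01, 3.14, 3.14, 3.14].

### API

Orientations are given as a unit quaternion [w, x, y, z].
In Python, from station import readout, cams, finish_job gives the robot as it stands.
- The arm moves only by the shell command python3 -m jog 'ROWS' [OPENING] [FORCE]. ROWS is JSON, a list of rows, each a list of 2 entries, a list of its own where there are three numbers: the shift along the tool's x, y, z in m, then the turn about the tool's z in rad. In form: [[[x, y, z], yaw], ...]. A call has exactly 8 rows; each row is the pose to reach, as a shift and turn from the pose commanded when the call began, along the tool's axes at that moment; what a row does not reach only later rows make up. A row lasts 1/10 s, in which the tool goes at most 50 mm and 8.59 degrees, less where a joint would pass 70% of its speed; a pose out of reach is approached as far as the arm can. A call with a gripper value outside its range is refused whole. OPENING is the opening, from 0 (shut) to 1 (fully open), set as the call begins (- or left out, the last holds). The fingers move at their own pace and stop on an object; FORCE is the grip in N (left out, the last holds). Time passes only in rows, so rows that repeat a pose let the fingers close, or fill a call up. It gives the time, the measured TCP pose, the force and the opening at its end, in the units of the state.
- readout.state(): the state, without advancing time (a new reading comes with each control period).
- cams.get_image(name): name is "scene" or "top" or "wrist"; returns the picture (420x560x3 uint8, blue, green, red); there is no depth.
- cams.camera_params(name): a dict with "fx", "fy", "cx", "cy" (pixels), "eye" and "rotation" of the camera in the world. Camera axes: x right, y up, looking along -z (the intrinsics and any distortion apply to the point x, -y, -z); pixel columns grow to the right and rows downward; lengths in m; the calibration is good to about 2 mm. A picture is of the moment at which its call begins: read the wrist's pose just before it. camera_params takes no time and is no camera call; for the wrist camera it gives the pose at the moment of the call.
- finish_job(): hands the job in, once; it reports no verdict.
The state is a dict: "time": time; "joints": joint angles; "joint_velocities": joint speeds; "tau": joint torques, N m; "tool_pos": TCP position; "tcp_rot": TCP orientation; "contact_force": force on the tool from outside, world axes, zero at the start; "torque": the same for the moment, N m; "finger_gap": finger opening in m.
Only numpy, scipy, OpenCV 4.12 (cv2) and the standard library are available. Lean on these libraries where they do the work, as an engineer would, in place of code of your own. Each camera call takes 0.05 s, during which the arm holds its last target.

## Working session

There is one attempt and no reset: what is moved stays moved. The work goes in short steps, Python scripts to look and compute and a shell command to move; the robot and the scene stay as the last step left them, time stands still between calls to the robot, and variables do not carry over. Pictures are saved under pics/ and viewed, and the job is handed in when it is done.

```bash
mkdir -p pics; ls
python3 - <<'E'
from station import readout, cams
import cv2
s=readout.state();print(s)
for n in ["scene","top","wrist"]:
    cv2.imwrite(f"pics/{n}0.png",cams.get_image(n)); print(n,cams.camera_params(n))
E
```

```text
pics
{'time': 0.0, 'joints': array([ 1.03759650e+00,  3.13411451e-01,  1.49844158e+00, -2.19632257e-05,
        1.33098344e+00, -2.23389952e-01]), 'joint_velocities': array([ 3.22923013e-04,  6.52723912e-04, -8.34803591e-05, -1.60832578e-04,
       -4.58715901e-04, -1.63785367e-04]), 'tau': array([-8.89747262e-04, -4.02204287e+01, -2.52274168e+01,  6.93933154e-02,
        3.52493185e-02, -1.09132516e-04]), 'tool_pos': array([0.15994327, 0.49978295, 0.2381791 ]), 'tcp_rot': array([-2.19782500e-04,  1.54283561e-01,  9.88026415e-01, -5.81877748e-04]), 'contact_force': array([-0.0584188 , -0.95044113,  0.0676324 ]), 'torque': array([-0.00850878, -0.02556952, -0.02745539]), 'finger_gap': 0.0878551604149071}
scene {'fx': 398.3809625413389, 'fy': 398.3809625413389, 'cx': 282.4213416694824, 'cy': 204.6776672690388, 'eye': array([ 0.28261358, -0.36209204,  0.57319908]), 'rotation': array([ 0.89449476,  0.39692566, -0.09000327, -0.18500958])}
top {'fx': 504.65401435094367, 'fy': 504.65401435094367, 'cx': 276.15923031847586, 'cy': 210.78567529208138, 'eye': array([0.34384061, 0.19981925, 1.13005651]), 'rotation': array([-0.69730301, -0.06546454,  0.07212222,  0.71012765])}
wrist {'fx': 351.63902786219404, 'fy': 351.63902786219404, 'cx': 280.4449466956915, 'cy': 210.3273981829502, 'eye': array([0.09054247, 0.52233273, 0.38478546]), 'rotation': array([ 0.79942411, -0.11554587, -0.08412609,  0.58351782])}
```

View pics/top0.png

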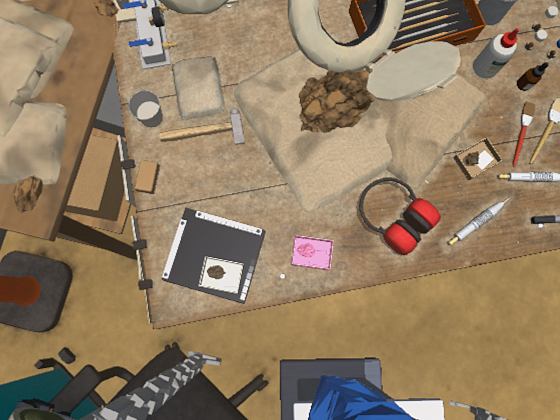

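View pics/scene0.png

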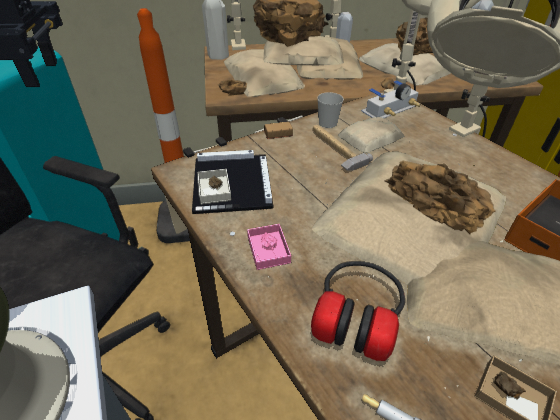

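View pics/wrist0.png

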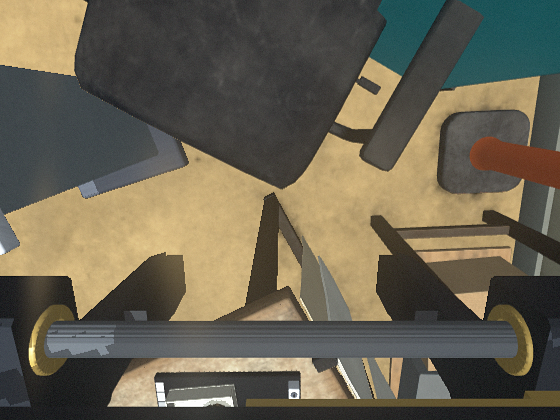

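The top view shows the black board around pixels (165–265, 208–302), with its rails on the upper and left edges. The pale tray is near (220, 275), and the pink look-alike is at (312, 252). I'll enlarge the board region.

Run:
```python
import cv2
t=cv2.imread("pics/top0.png")[195:315,150:290]
cv2.imwrite("pics/top0c.png",cv2.resize(t,None,fx=5,fy=5,interpolation=cv2.INTER_CUBIC))
t=cv2.imread("pics/scene0.png")[140:220,180:285]
cv2.imwrite("pics/scene0c.png",cv2.resize(t,None,fx=7,fy=7,interpolation=cv2.INTER_CUBIC))
```

```text
(no output)
```

View pics/top0c.png

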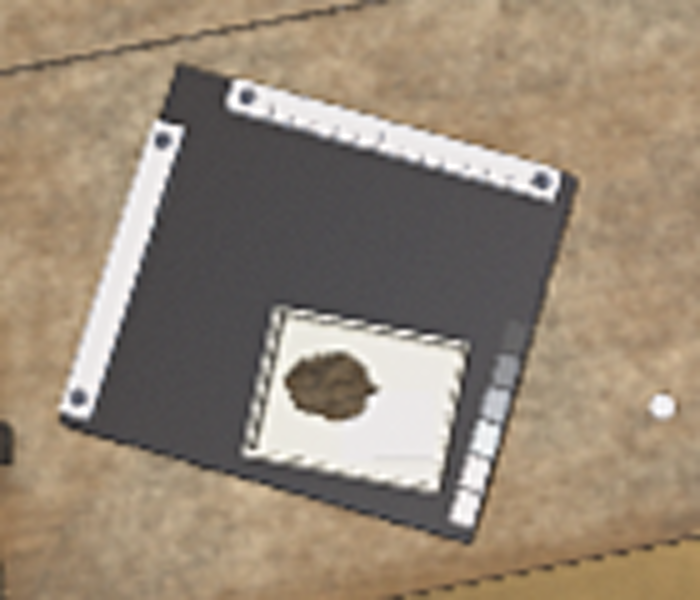

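View pics/scene0c.png

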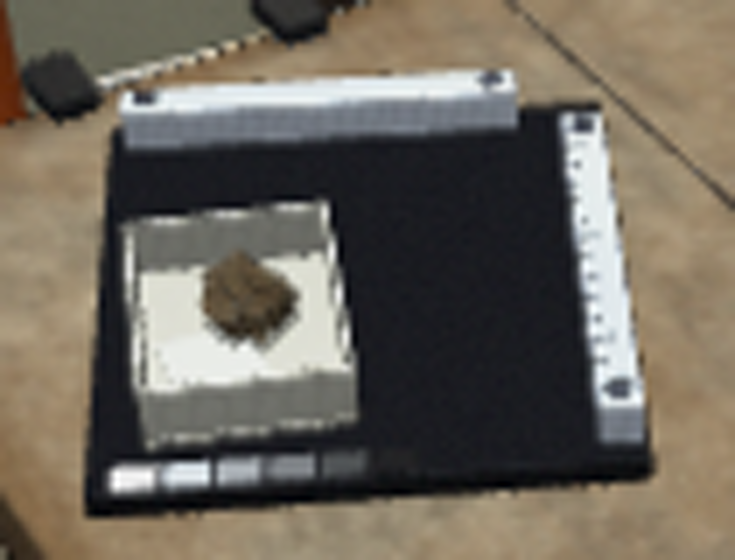

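```bash
cat > h.py <<'E'
import numpy as np, cv2
from scipy.spatial.transform import Rotation as R
from scipy.optimize import least_squares
def cam(p):
    return dict(K=(p['fx'],p['fy'],p['cx'],p['cy']),e=np.array(p['eye']),R=R.from_quat(np.roll(p['rotation'],-1)).as_matrix())
def proj(c,P):
    q=(np.atleast_2d(P)-c['e'])@c['R']
    fx,fy,cx,cy=c['K']
    return np.c_[cx+fx*q[:,0]/-q[:,2], cy+fy*(-q[:,1])/-q[:,2]]
def unproj(c,uv,z):
    uv=np.atleast_2d(uv).astype(float);fx,fy,cx,cy=c['K']
    d=np.c_[(uv[:,0]-cx)/fx,-(uv[:,1]-cy)/fy,-np.ones(len(uv))]@c['R'].T
    return c['e']+d*((z-c['e'][2])/d[:,2])[:,None]
def crop(uv,o,f): return (np.array(uv,float)+.5)/f-.5+np.array(o)
def T(p,L):  # pose x,y,th ; local pts
    L=np.atleast_2d(L);c,s=np.cos(p[2]),np.sin(p[2])
    return np.c_[p[0]+c*L[:,0]-s*L[:,1],p[1]+s*L[:,0]+c*L[:,1],L[:,2]]
def fit(obs,p0):
    # obs: list of (cam, local pts with world z, uv)
    f=lambda p: np.concatenate([(proj(c,T(p,L))-uv).ravel() for c,L,uv in obs])
    r=least_squares(f,p0); return r.x,r.fun
def rect(x,y,z): # far-left, far-right, near-right, near-left
    return np.array([[x,y,z],[x,-y,z],[-x,-y,z],[-x,y,z]])
E
python3 - <<'E'
from h import *
from station import cams
ct=cam(cams.camera_params('top'));cs=cam(cams.camera_params('scene'))
tb=crop([(180,66),(577,180),(472,543),(62,420)],(150,195),5)
tt=crop([(272,305),(470,340),(440,493),(243,460)],(150,195),5)
sb=crop([(600,103),(652,478),(88,515),(115,125)],(180,140),7)
st=crop([(328,203),(122,222)],(180,140),7)
for n,a,z in(('b',tb,.01),('t',tt,.033)):
    P=unproj(ct,a,z);print(n,P[:,:2].round(4).tolist(),np.linalg.norm(P-np.roll(P,-1,0),axis=1).round(4))
P=unproj(cs,sb,.01);print(P[:,:2].round(4).tolist(),np.linalg.norm(P-np.roll(P,-1,0),axis=1).round(4))
Lb=rect(.085,.095,.01);Lt=rect(.0325,.0425,.033)
for name,ob,ot in (('top',[(ct,Lb,tb)],[(ct,Lt,tt)]),('sc',[(cs,Lb,sb)],[(cs,Lt[[0,3]],st)]),('both',[(ct,Lb,tb),(cs,Lb,sb)],[(ct,Lt,tt),(cs,Lt[[0,3]],st)])):
    b,rb=fit(ob,[.3,.4,-.2]);t,rt=fit(ot,[.3,.4,-.2])
    c,s=np.cos(b[2]),np.sin(b[2]);d=t[:2]-b[:2]
    print(name,b.round(4),t.round(4),'rel',(c*d[0]+s*d[1]).round(4),(-s*d[0]+c*d[1]).round(4),(t[2]-b[2]).round(4),np.abs(rb).max().round(2),np.abs(rt).max().round(2))
E
```

```text
b [[0.5753, 0.3918], [0.5199, 0.213], [0.3605, 0.2612], [0.4172, 0.4411]] [0.1871 0.1665 0.1887 0.1656]
t [[0.4637, 0.3462], [0.4469, 0.2602], [0.3815, 0.2735], [0.3971, 0.3581]] [0.0876 0.0667 0.086  0.0676]
[[0.5776, 0.3938], [0.5192, 0.2067], [0.3604, 0.2561], [0.4178, 0.4458]] [0.196  0.1663 0.1982 0.1681]
top [ 0.4684  0.3268 -0.3005] [ 0.4223  0.3095 -0.1879] rel -0.0389 -0.0301 0.1127 1.02 0.7
sc [ 0.4686  0.3248 -0.3011] [ 0.4224  0.3111 -0.2406] rel -0.0401 -0.0268 0.0606 1.34 0.05
both [ 0.4686  0.3262 -0.3007] [ 0.4228  0.3096 -0.1981] rel -0.0388 -0.0293 0.1026 1.35 1.03
```

```bash
cat >> h.py <<'E'
def togo(s,target,th):
    """shift in tool axes to world target, and yaw so that tool y is at world angle th+pi/2"""
    M=R.from_quat(np.roll(s['tcp_rot'],-1)).as_matrix()
    d=M.T@(np.array(target)-s['tool_pos'])
    cur=np.arctan2(M[1,1],M[0,1])-np.pi/2
    return d.round(4),round(-(th-cur),4),'cur th',round(cur,4)
E
python3 - <<'E'
from h import *
from station import readout
s=readout.state()
t=np.array([.4228,.3096,-.1981])
w=T(t,[[0,-.0415,.10]])[0];print(w,togo(s,w,t[2]))
E
```

```text
[0.41463252 0.26891165 0.1       ] (array([-0.313 , -0.1422,  0.1384]), np.float64(-0.1117), 'cur th', np.float64(-0.3098))
```

```bash
python3 -m jog '[[[-0.04,-0.02,0.0],-0.02],[[-0.08,-0.04,0.0],-0.04],[[-0.12,-0.06,0.02],-0.06],[[-0.16,-0.08,0.04],-0.08],[[-0.2,-0.1,0.06],-0.1],[[-0.24,-0.12,0.08],-0.11],[[-0.28,-0.13,0.1],-0.11],[[-0.31,-0.142,0.12],-0.112]]' 0.42 8
python3 -m jog '[[[-0.003,0,0.005],0],[[-0.003,0,0.01],0],[[-0.003,0,0.018],0],[[-0.003,0,0.018],0],[[-0.003,0,0.018],0],[[-0.003,0,0.018],0],[[-0.003,0,0.018],0],[[-0.003,0,0.018],0]]'
python3 - <<'E'
from h import *
from station import readout,cams
s=readout.state();print(s['tool_pos'],s['finger_gap'],s['contact_force'],s['time'])
for n in('wrist','top'):
    p=cams.camera_params(n);im=cams.get_image(n);cv2.imwrite(f'pics/{n}1.png',im);print(n,p['eye'],p['rotation'])
t=np.array([.4228,.3096,-.1981]);w=T(t,[[0,-.0415,.10]])[0];print(togo(s,w,t[2]))
E
```

```text
time: 0.95
tool_pos: [0.4138, 0.2687, 0.1179]
tcp_rot: [0.0, 0.099, 0.995, 0.0]
contact_force: [-0.4, 0.3, 0.2]
finger_gap: 0.0372
time: 1.75
tool_pos: [0.415, 0.2698, 0.101]
tcp_rot: [0.0, 0.099, 0.995, 0.0]
contact_force: [-0.3, 0.6, 0.3]
finger_gap: 0.0372
[0.41497263 0.26979145 0.1009557 ] 0.03718575532730611 [-0.29154158  0.55650395  0.33965523] 1.75
wrist [0.34335169 0.28422115 0.24738828] [ 0.76546412 -0.11054638 -0.09111144  0.62732996]
top [0.34384061 0.19981925 1.13005651] [-0.69730301 -0.06546454  0.07212222  0.71012765]
(array([ 0.0002, -0.0009,  0.001 ]), np.float64(0.0005), 'cur th', np.float64(-0.1976))
```

View pics/wrist1.png

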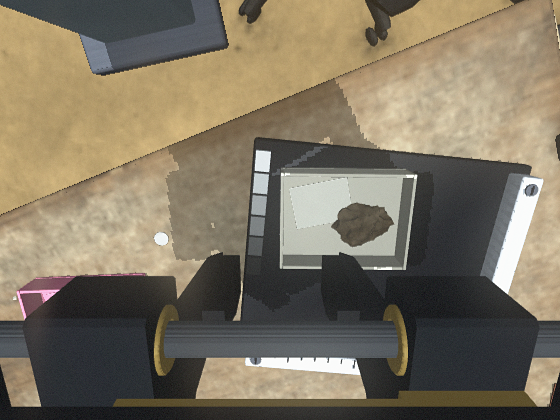

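View pics/top1.png

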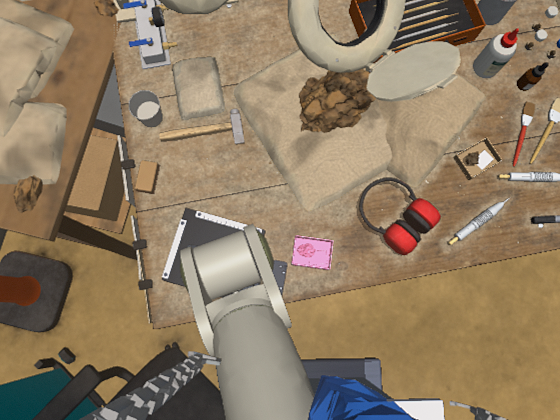

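The wrist view looks down with the near side at the top. The tray spans roughly (280–416, 170–270), and its right wall (x≈280) lies between the two fingers. I'll refine its pose from an enlarged crop.

Run:
```python
import cv2
t=cv2.imread("pics/wrist1.png")[130:290,240:440]
cv2.imwrite("pics/wrist1c.png",cv2.resize(t,None,fx=4,fy=4-0.25,interpolation=cv2.INTER_CUBIC))
```

```text
(no output)
```

View pics/wrist1c.png

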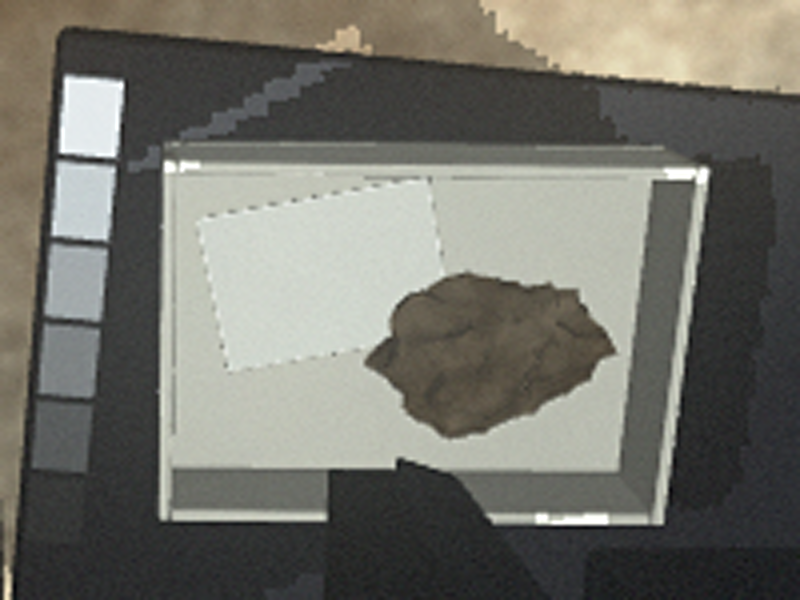

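Run:
```python
from h import *
from station import readout,cams
cw=cam(cams.camera_params('wrist'));s=readout.state()
a=np.array([(663,524),(160,521),(163,160),(709,167),(62,28)],float)
uv=np.c_[(a[:,0]+.5)/4-.5+240,(a[:,1]+.5)/3.75-.5+130]
P=unproj(cw,uv[:4],.033);print(P[:,:2].round(4).tolist(),np.linalg.norm(P-np.roll(P,-1,0),axis=1).round(4))
t,r=fit([(cw,rect(.0325,.0425,.033),uv[:4])],[.42,.31,-.2]);print(t.round(4),np.abs(r).max().round(2))
bc=unproj(cw,uv[4:],.01)[0];print('board NR corner',bc, 'pred',T([.4686,.3262,-.3007],[[-.085,-.095,.01]]))
w=T(t,[[0,-.0415,.018]])[0];print(w,togo(s,w,t[2]))
```

```text
[[0.4623, 0.3457], [0.4452, 0.2633], [0.3816, 0.2766], [0.3993, 0.3589]] [0.0841 0.065  0.0842 0.0644]
[ 0.4221  0.3111 -0.2081] 0.78
board NR corner [0.35924706 0.26402232 0.01      ] pred [[0.35927606 0.26063876 0.01      ]]
[0.41354606 0.27052565 0.018     ] (array([0.0016, 0.0005, 0.0828]), np.float64(0.0103), 'cur th', np.float64(-0.1978))
```

```bash
python3 -m jog '[[[0.001,0,0.01],0.01],[[0.0015,0.0005,0.02],0.01],[[0.0015,0.0005,0.03],0.01],[[0.0015,0.0005,0.04],0.01],[[0.0015,0.0005,0.05],0.01],[[0.0015,0.0005,0.056],0.01],[[0.0015,0.0005,0.056],0.01],[[0.0015,0.0005,0.056],0.01]]' 0.22 8
python3 - <<'E'
from h import *
from station import readout,cams
for n in('wrist','scene'):
    im=cams.get_image(n);cv2.imwrite(f'pics/{n}2.png',im)
E
```

```text
time: 2.65
tool_pos: [0.4137, 0.2705, 0.0448]
tcp_rot: [0.0, 0.104, 0.995, 0.0]
contact_force: [0.2, -0.1, 1.1]
finger_gap: 0.0193
```

View pics/wrist2.png

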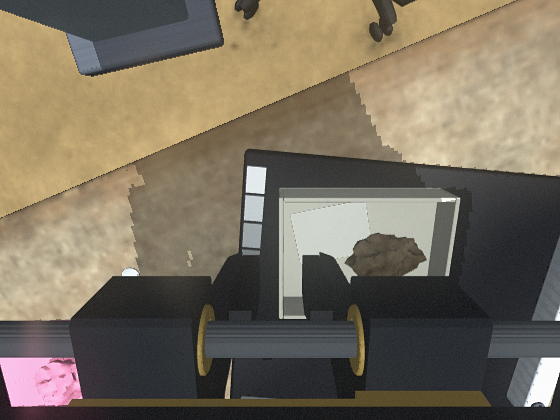

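View pics/scene2.png

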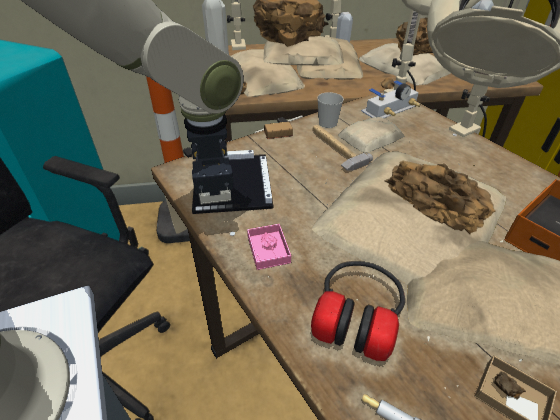

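The right wall (x≈280) is centred between the fingers (≈258 and 303), and the fossil is clear of the inner finger. Next I descend and grip lightly.

```bash
python3 -m jog '[[[0,0,0.008],0],[[0,0,0.016],0],[[0,0,0.022],0],[[0,0,0.025],0],[[0,0,0.026],0],[[0,0,0.026],0],[[0,0,0.026],0],[[0,0,0.026],0]]' 0.22 8
python3 -m jog '[[[0,0,0],0],[[0,0,0],0],[[0,0,0],0],[[0,0,0],0],[[0,0,0],0],[[0,0,0],0],[[0,0,0],0],[[0,0,0],0]]' 0 8
python3 - <<'E'
from h import *
from station import readout,cams
s=readout.state();print(s['tool_pos'],s['contact_force'],s['finger_gap'])
im=cams.get_image('wrist');cv2.imwrite(f'pics/wrist3.png',im)
b=[.4686,.3262,-.3007]
w=T(b,[[.0335,.0335-.0415,.019]])[0];print(w,togo(s,w,b[2]))
w=T(b,[[.0305,.0305-.0415,.019]])[0];print(w,togo(s,w,b[2]))
E
```

```text
time: 3.55
tool_pos: [0.4137, 0.2705, 0.0189]
tcp_rot: [0.0, 0.104, 0.995, 0.0]
contact_force: [-0.2, 0.3, 0.7]
finger_gap: 0.0193
time: 4.35
tool_pos: [0.4136, 0.2705, 0.0188]
tcp_rot: [0.0, 0.104, 0.995, 0.0]
contact_force: [-0.9, -0.3, 2.8]
finger_gap: 0.0022
[0.41362689 0.27047227 0.01879688] [-0.86332605 -0.25832732  2.80317897] 0.00221962687576504
[0.49822732 0.30863664 0.019     ] (array([-0.0749,  0.0548, -0.0002]), np.float64(0.0929), 'cur th', np.float64(-0.2078))
[0.49447337 0.30665982 0.019     ] (array([-0.0716,  0.0521, -0.0002]), np.float64(0.0929), 'cur th', np.float64(-0.2078))
```

View pics/wrist3.png

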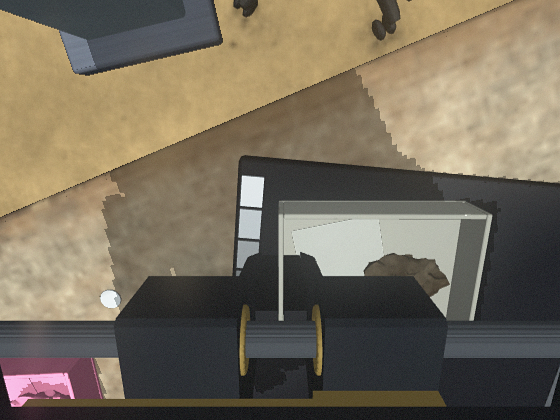

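```bash
python3 -m jog '[[[-0.003,0.002,0],0.005],[[-0.007,0.005,0],0.015],[[-0.012,0.009,0],0.025],[[-0.017,0.013,0],0.04],[[-0.022,0.017,0],0.055],[[-0.027,0.02,0],0.07],[[-0.032,0.023,0],0.085],[[-0.036,0.026,0],0.093]]'
python3 - <<'E'
from h import *
from station import readout,cams
s=readout.state();b=[.4686,.3262,-.3007]
w=T(b,[[.0305,.0305-.0415,.019]])[0];print(w,togo(s,w,b[2]))
E
```

```text
time: 5.2
tool_pos: [0.4545, 0.2886, 0.0188]
tcp_rot: [-0.0, 0.15, 0.989, -0.0]
contact_force: [-4.2, -2.0, 5.4]
finger_gap: 0.0024
[0.49447337 0.30665982 0.019     ] (array([-0.0328,  0.0291, -0.0002]), np.float64(-0.001), 'cur th', np.float64(-0.3017))
```

```bash
python3 -m jog '[[[-0.003,0.003,0],0],[[-0.007,0.006,0],0],[[-0.012,0.01,0],0],[[-0.017,0.015,0],0],[[-0.022,0.019,0],0],[[-0.026,0.023,0],0],[[-0.03,0.026,0],0],[[-0.032,0.028,0],0]]'
python3 - <<'E'
from h import *
from station import readout,cams
s=readout.state();b=[.4686,.3262,-.3007]
w=T(b,[[.0365,.0365-.0415,.019]])[0];print(w,togo(s,w,b[2]),s['contact_force'])
for n in('wrist','scene'): cv2.imwrite(f'pics/{n}4.png',cams.get_image(n))
i=cv2.imread('pics/scene4.png')[140:230,170:300];cv2.imwrite('pics/scene4c.png',cv2.resize(i,None,fx=6,fy=6,interpolation=2))
E
```

```text
time: 6.0
tool_pos: [0.4935, 0.3059, 0.0188]
tcp_rot: [-0.0, 0.15, 0.989, -0.0]
contact_force: [-4.1, -2.6, 6.3]
finger_gap: 0.002
[0.50198128 0.31061346 0.019     ] (array([-0.0067,  0.0071, -0.0002]), np.float64(-0.0005), 'cur th', np.float64(-0.3012)) [-4.10663039 -2.63361044  6.32545791]
```

View pics/wrist4.png

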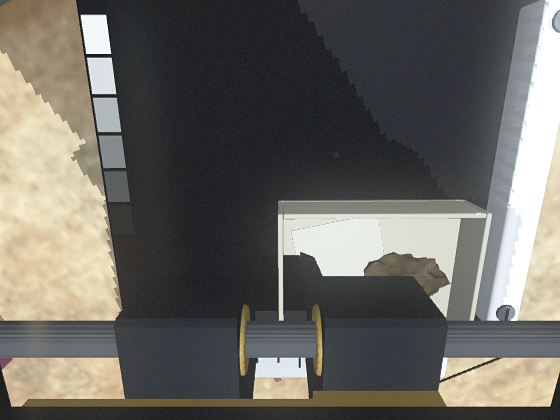

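View pics/scene4c.png

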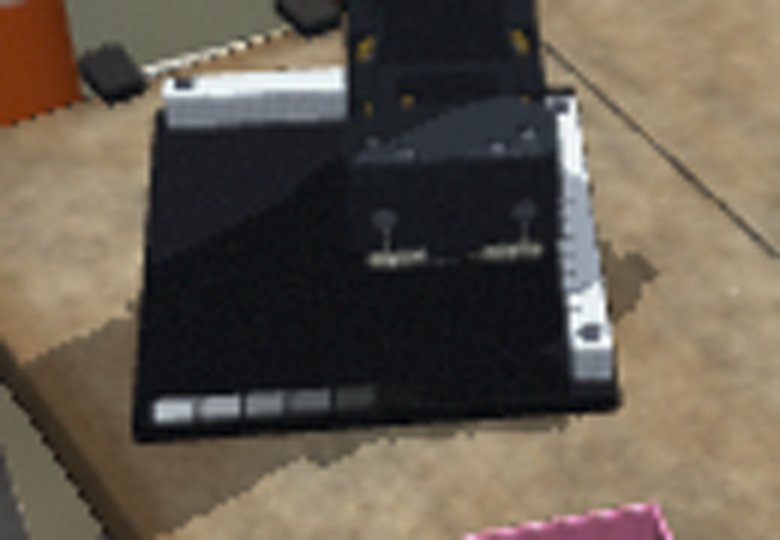

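The wrist view shows the tray held square by its right wall, close to both rails. I'll creep toward the far rail and watch the force.

```bash
python3 -m jog '[[[-0.0005,0,0],0],[[-0.001,0,0],0],[[-0.0015,0,0],0],[[-0.002,0,0],0],[[-0.0025,0,0],0],[[-0.003,0,0],0],[[-0.0035,0,0],0],[[-0.004,0,0],0]]'
python3 -m jog '[[[-0.0005,0,0],0],[[-0.001,0,0],0],[[-0.0015,0,0],0],[[-0.002,0,0],0],[[-0.002,0,0],0],[[-0.002,0,0],0],[[-0.002,0,0],0],[[-0.002,0,0],0]]'
```

```text
time: 6.9
tool_pos: [0.4966, 0.3045, 0.0188]
tcp_rot: [-0.0, 0.15, 0.989, -0.0]
contact_force: [-3.4, 2.0, 5.4]
finger_gap: 0.0021
time: 7.7
tool_pos: [0.4986, 0.3039, 0.0188]
tcp_rot: [-0.0, 0.15, 0.989, -0.0]
contact_force: [-3.1, 1.2, 4.9]
finger_gap: 0.0019
```

```bash
python3 -m jog '[[[-0.0003,0,0],0],[[-0.0006,0,0],0],[[-0.0009,0,0],0],[[-0.0012,0,0],0],[[-0.0015,0,0],0],[[-0.0018,0,0],0],[[-0.002,0,0],0],[[-0.002,0,0],0]]'
python3 -m jog '[[[-0.0003,0,0],0],[[-0.0006,0,0],0],[[-0.0009,0,0],0],[[-0.0012,0,0],0],[[-0.0015,0,0],0],[[-0.0018,0,0],0],[[-0.002,0,0],0],[[-0.002,0,0],0]]'
python3 - <<'E'
from h import *
from station import readout,cams
s=readout.state();b=[.4686,.3262,-.3007]
w=T(b,[[.0365,.0365-.0415,.019]])[0];print(w,togo(s,w,b[2]),s['contact_force'])
E
```

```text
time: 8.5
tool_pos: [0.4991, 0.3037, 0.0185]
tcp_rot: [-0.002, 0.15, 0.989, -0.0]
contact_force: [-9.1, 4.0, 6.9]
finger_gap: 0.002
time: 9.3
tool_pos: [0.5005, 0.3033, 0.0181]
tcp_rot: [-0.002, 0.15, 0.989, -0.0]
contact_force: [-9.5, 5.4, 4.3]
finger_gap: 0.0026
[0.50198128 0.31061346 0.019     ] (array([ 0.0008,  0.0075, -0.0009]), np.float64(0.0001), 'cur th', np.float64(-0.3006)) [-9.50886522  5.37289058  4.26228696]
```

Contact force rose to about 10 N, so the tray is on the far rail. I'll ease off slightly and creep toward the left rail.

```bash
python3 -m jog '[[[0.001,0,0],0],[[0.0015,0,0],0],[[0.0015,0.001,0],0],[[0.0015,0.002,0],0],[[0.0015,0.003,0],0],[[0.0015,0.004,0],0],[[0.0015,0.005,0],0],[[0.0015,0.0055,0],0]]'
python3 -m jog '[[[0,0.0003,0],0],[[0,0.0006,0],0],[[0,0.0009,0],0],[[0,0.0012,0],0],[[0,0.0015,0],0],[[0,0.0015,0],0],[[0,0.0015,0],0],[[0,0.0015,0],0]]'
python3 - <<'E'
from h import *
from station import readout,cams
s=readout.state();b=[.4686,.3262,-.3007]
w=T(b,[[.0365,.0365-.0415,.019]])[0];print(w,togo(s,w,b[2]),s['contact_force'])
cv2.imwrite(f'pics/wrist5.png',cams.get_image('wrist'))
E
```

```text
time: 10.1
tool_pos: [0.5017, 0.3074, 0.018]
tcp_rot: [-0.002, 0.15, 0.989, -0.001]
contact_force: [-7.4, -4.0, 3.4]
finger_gap: 0.0022
time: 10.9
tool_pos: [0.5021, 0.3089, 0.018]
tcp_rot: [-0.002, 0.15, 0.989, -0.001]
contact_force: [-6.1, -3.0, 1.9]
finger_gap: 0.0022
[0.50198128 0.31061346 0.019     ] (array([ 0.0007,  0.0016, -0.001 ]), np.float64(-0.0001), 'cur th', np.float64(-0.3008)) [-6.07949125 -2.95704972  1.91910581]
```

View pics/wrist5.png

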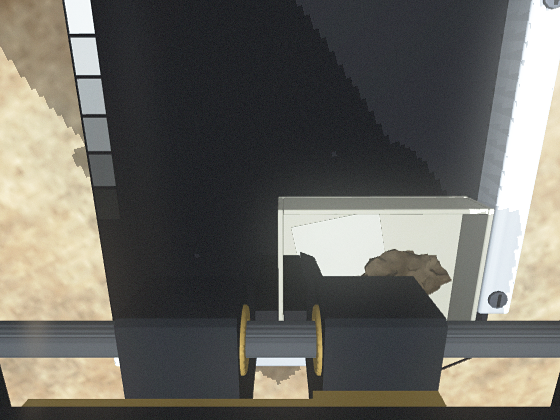

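```bash
python3 -m jog '[[[0,0.0003,0],0],[[0,0.0006,0],0],[[0,0.0009,0],0],[[0,0.0012,0],0],[[0,0.0015,0],0],[[0,0.0015,0],0],[[0,0.0015,0],0],[[0,0.0015,0],0]]'
python3 -m jog '[[[0,0.0003,0],0],[[0,0.0006,0],0],[[0,0.0009,0],0],[[0,0.0012,0],0],[[0,0.0015,0],0],[[0,0.0015,0],0],[[0,0.0015,0],0],[[0,0.0015,0],0]]'
python3 - <<'E'
from h import *
from station import readout,cams
s=readout.state();b=[.4686,.3262,-.3007]
c,si=np.cos(b[2]),np.sin(b[2]);f=s['contact_force']
w=T(b,[[.0365,.0365-.0415,.019]])[0];print(w,togo(s,w,b[2]),f[0]*c+f[1]*si,-f[0]*si+f[1]*c)
E
```

```text
time: 11.75
tool_pos: [0.5026, 0.3103, 0.0181]
tcp_rot: [-0.002, 0.15, 0.989, -0.001]
contact_force: [-6.7, -3.4, 2.4]
finger_gap: 0.0019
time: 12.55
tool_pos: [0.503, 0.3117, 0.0181]
tcp_rot: [-0.002, 0.15, 0.989, -0.001]
contact_force: [-6.4, -3.7, 1.3]
finger_gap: 0.002
[0.50198128 0.31061346 0.019     ] (array([ 0.0007, -0.0014, -0.0009]), np.float64(-0.0), 'cur th', np.float64(-0.3007)) -5.061180158687899 -5.4235130127578834
```

```bash
python3 -m jog '[[[0,0.0003,0],0],[[0,0.0006,0],0],[[0,0.0009,0],0],[[0,0.0012,0],0],[[0,0.0015,0],0],[[0,0.0018,0],0],[[0,0.002,0],0],[[0,0.002,0],0]]'
python3 - <<'E'
from h import *
from station import readout,cams
s=readout.state();b=[.4686,.3262,-.3007]
c,si=np.cos(b[2]),np.sin(b[2]);f=s['contact_force']
w=T(b,[[.0365,.0365-.0415,.019]])[0];print(w,togo(s,w,b[2]),f[0]*c+f[1]*si,-f[0]*si+f[1]*c)
im=cams.get_image('wrist')
cv2.imwrite(f'pics/wrist6.png',cv2.resize(im[170:330,380:560],None,fx=4,fy=3.75,interpolation=2))
E
```

```text
time: 13.35
tool_pos: [0.5034, 0.313, 0.0181]
tcp_rot: [-0.002, 0.15, 0.989, -0.002]
contact_force: [-8.2, -7.4, 4.6]
finger_gap: 0.0017
[0.50198128 0.31061346 0.019     ] (array([ 0.0007, -0.0027, -0.0009]), np.float64(0.0001), 'cur th', np.float64(-0.3006)) -5.663431175671046 -9.456164607053552
```

View pics/wrist6.png

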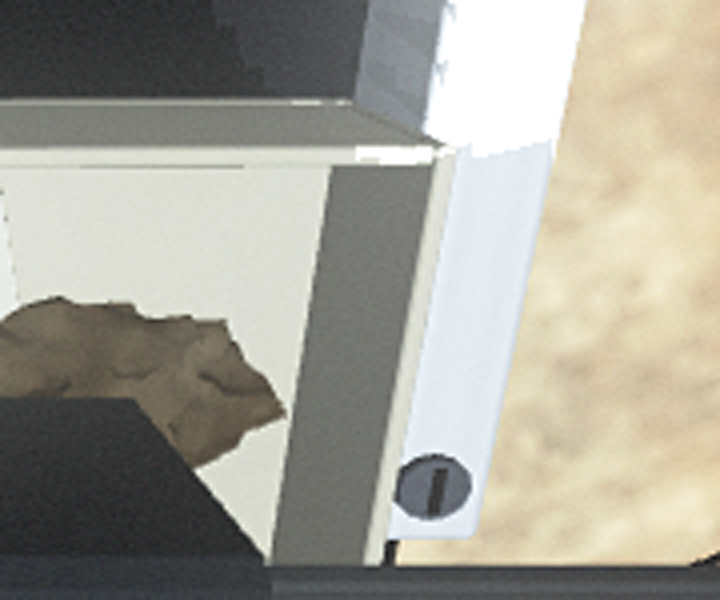

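The tray's near-left bottom corner (352, 103 in the crop) meets the base of the rail, and the force rose to 9.5 N. I'll press 1 mm more, then open slightly and raise to inspect.

```bash
python3 -m jog '[[[0,0.0003,0],0],[[0,0.0006,0],0],[[0,0.001,0],0],[[0,0.001,0],0],[[0,0.001,0],0],[[0,0.001,0],0],[[0,0.001,0],0],[[0,0.001,0],0]]'
python3 -m jog '[[[0,-0.0005,0],0],[[0,-0.001,0],0],[[0,-0.001,0],0],[[0,-0.001,0],0],[[0,-0.001,0],0],[[0,-0.001,0],0],[[0,-0.001,0],0],[[0,-0.001,0],0]]' 0.2
python3 -m jog '[[[0,0,-0.004],0],[[0,0,-0.01],0],[[0,0,-0.02],0],[[0,0,-0.03],0],[[0,0,-0.04],0],[[0.02,0,-0.06],0],[[0.05,0,-0.08],0],[[0.08,0,-0.1],0]]'
python3 -m jog '[[[0.04,-0.04,0],0],[[0.08,-0.08,0],0],[[0.12,-0.08,0],0],[[0.15,-0.08,0],0],[[0.17,-0.08,0],0],[[0.17,-0.08,0],0],[[0.17,-0.08,0],0],[[0.17,-0.08,0],0]]'
python3 - <<'E'
from h import *
from station import readout,cams
for n in('wrist','scene','top'): cv2.imwrite(f'pics/{n}7.png',cams.get_image(n))
t=cv2.imread("pics/top7.png")[195:315,150:290]
cv2.imwrite("pics/top7c.png",cv2.resize(t,None,fx=5,fy=5,interpolation=cv2.INTER_CUBIC))
t=cv2.imread("pics/scene7.png")[140:220,180:285]
cv2.imwrite("pics/scene7c.png",cv2.resize(t,None,fx=7,fy=7,interpolation=cv2.INTER_CUBIC))
E
```

```text
time: 14.2
tool_pos: [0.5035, 0.313, 0.018]
tcp_rot: [-0.002, 0.15, 0.989, -0.003]
contact_force: [-10.3, -12.1, 7.4]
finger_gap: 0.0023
time: 15.0
tool_pos: [0.5047, 0.3147, 0.0187]
tcp_rot: [0.0, 0.15, 0.989, -0.0]
contact_force: [-0.3, -0.1, -0.1]
finger_gap: 0.0179
time: 15.8
tool_pos: [0.4275, 0.3384, 0.1201]
tcp_rot: [0.0, 0.15, 0.989, 0.0]
contact_force: [-0.2, 0.4, -0.0]
finger_gap: 0.0173
time: 16.6
tool_pos: [0.2433, 0.3123, 0.119]
tcp_rot: [0.0, 0.15, 0.989, 0.0]
contact_force: [0.3, 0.7, 0.0]
finger_gap: 0.0175
```

View pics/top7c.png

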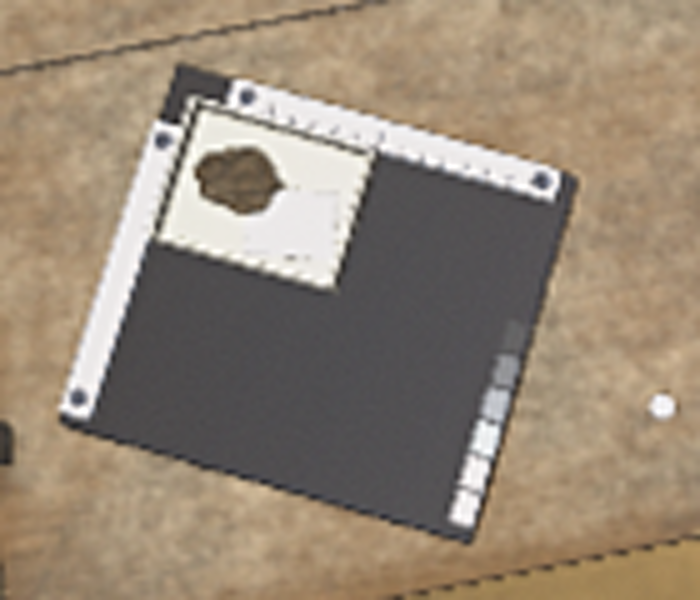

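View pics/scene7c.png

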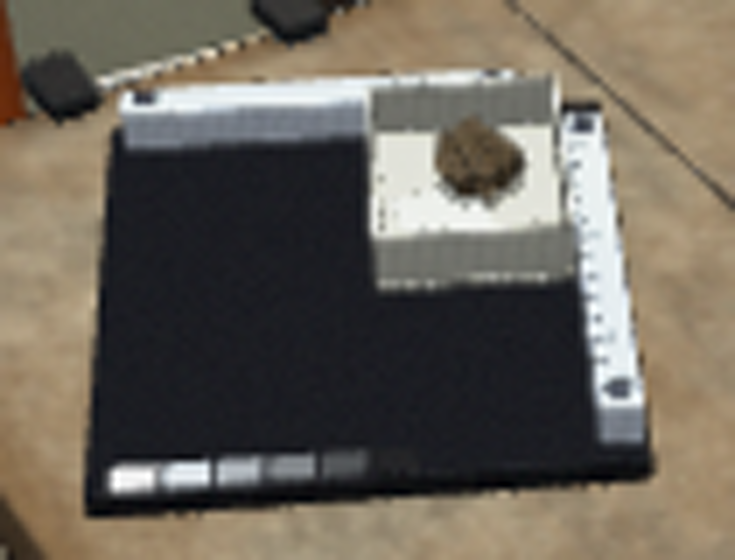

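View pics/wrist7.png

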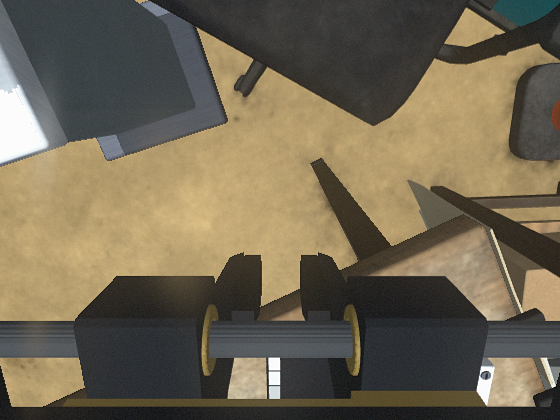

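The tray now looks nested in the corner. In the top crop its rim corners are at about (192,97), (376,152), (336,290) and (155,238). I'll measure its pose relative to the board.

Run:
```python
from h import *
from station import cams
ct=cam(cams.camera_params('top'));cs=cam(cams.camera_params('scene'))
tb=crop([(180,66),(577,180),(472,543),(62,420)],(150,195),5)
tt=crop([(192,97),(376,152),(336,290),(155,238)],(150,195),5)
sb=crop([(600,103),(652,478),(88,515),(115,125)],(180,140),7)
st=crop([(557,75),(576,235),(373,236),(370,90)],(180,140),7)[[0,3]]
Lb=rect(.085,.095,.01);Lt=rect(.0325,.0425,.033)
# rail tops as references (z=.026): far rail inner edge ends, left rail inner edge ends
Lr=np.array([[.069,.064,.026],[.069,-.088,.026],[.055,.079,.026],[-.079,.079,.026]])
tr=crop([(226,108),(555,201),(183,128),(92,419)],(150,195),5)
for name,ob,ot in (('top',[(ct,Lb,tb)],[(ct,Lt,tt)]),('top rails',[(ct,Lr,tr)],[(ct,Lt,tt)]),('sc',[(cs,Lb,sb)],[(cs,Lt[[0,3]],st)]),('both',[(ct,Lb,tb),(ct,Lr,tr),(cs,Lb,sb)],[(ct,Lt,tt),(cs,Lt[[0,3]],st)])):
    b,rb=fit(ob,[.3,.4,-.2]);t,rt=fit(ot,[.3,.4,-.2])
    c,s=np.cos(b[2]),np.sin(b[2]);d=t[:2]-b[:2]
    print(name,b.round(4),t.round(4),'rel',(c*d[0]+s*d[1]).round(4),(-s*d[0]+c*d[1]).round(4),(t[2]-b[2]).round(4),np.abs(rb).max().round(2),np.abs(rt).max().round(2))
```

```text
top [ 0.4684  0.3268 -0.3005] [ 0.5126  0.3498 -0.2874] rel 0.0355 0.0351 0.0131 1.02 1.03
top rails [ 0.4683  0.327  -0.2948] [ 0.5126  0.3498 -0.2874] rel 0.0358 0.0348 0.0074 0.38 1.03
sc [ 0.4686  0.3248 -0.3011] [ 0.517   0.3507 -0.2489] rel 0.0385 0.0391 0.0523 1.34 0.29
both [ 0.4684  0.3265 -0.2984] [ 0.5133  0.3499 -0.2942] rel 0.036 0.0355 0.0042 1.52 1.12
```

```bash
python3 - <<'E'
from h import *
from station import readout
s=readout.state();b=[.4684,.3265,-.2984]
w=T(b,[[.11,.0,.16]])[0];print(w,togo(s,w,b[2]))
E
python3 -m jog '[[[0,0,-0.04],0],[[-0.04,0,-0.04],0],[[-0.08,0,-0.04],0],[[-0.12,0.02,-0.04],0],[[-0.16,0.04,-0.04],0],[[-0.2,0.06,-0.04],0],[[-0.24,0.06,-0.04],0],[[-0.28,0.06,-0.04],0]]'
python3 - <<'E'
from h import *
from station import readout
s=readout.state();b=[.4684,.3265,-.2984]
w=T(b,[[.11,.0,.16]])[0];print(w,togo(s,w,b[2]))
E
```

```text
[0.57353889 0.29416096 0.16      ] (array([-0.321 ,  0.0811, -0.0413]), np.float64(-0.0034), 'cur th', np.float64(-0.3018))
time: 17.55
tool_pos: [0.5293, 0.2859, 0.1581]
tcp_rot: [-0.0, 0.15, 0.989, -0.0]
contact_force: [-0.2, 0.2, -0.2]
finger_gap: 0.0173
[0.57353889 0.29416096 0.16      ] (array([-0.0398,  0.021 , -0.0019]), np.float64(-0.0025), 'cur th', np.float64(-0.3009))
```

```bash
python3 -m jog '[[[-0.02,0.01,0],0],[[-0.04,0.02,0],0],[[-0.04,0.02,0],0],[[-0.04,0.02,0],0],[[-0.04,0.02,0],0],[[-0.04,0.02,0],0],[[-0.04,0.02,0],0],[[-0.04,0.02,0],0]]'
python3 - <<'E'
from h import *
from station import cams
im=cams.get_image('wrist');cv2.imwrite('pics/wrist8.png',im)
cv2.imwrite('pics/wrist8c.png',cv2.resize(im[130:290,240:440],None,fx=4,fy=3.75,interpolation=2))
E
```

```text
time: 18.35
tool_pos: [0.5713, 0.294, 0.159]
tcp_rot: [0.0, 0.15, 0.989, 0.0]
contact_force: [-0.4, 0.1, -0.5]
finger_gap: 0.0178
```

View pics/wrist8.png

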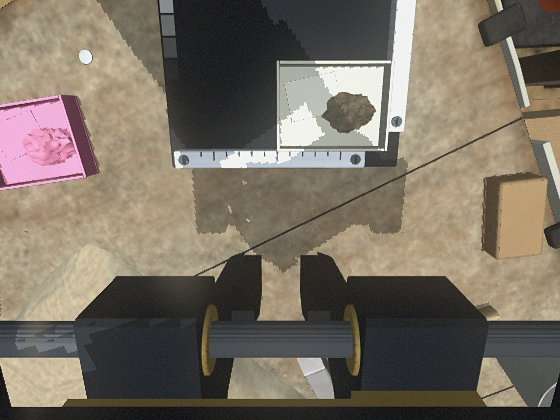

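View pics/wrist8c.png

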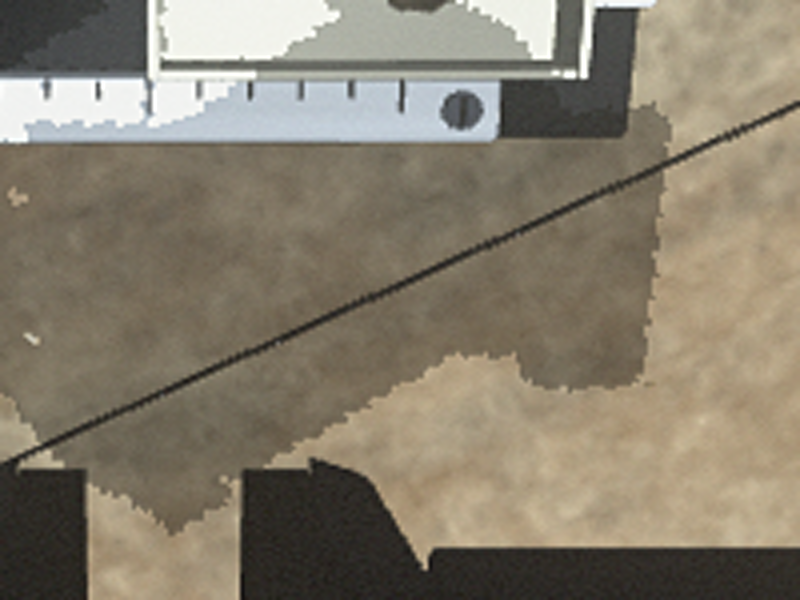

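Run:
```python
import cv2
im=cv2.imread('pics/wrist8.png')
cv2.imwrite('pics/wrist8d.png',cv2.resize(im[50:170,265:420],None,fx=5,fy=5,interpolation=2))
```

```text
(no output)
```

View pics/wrist8d.png

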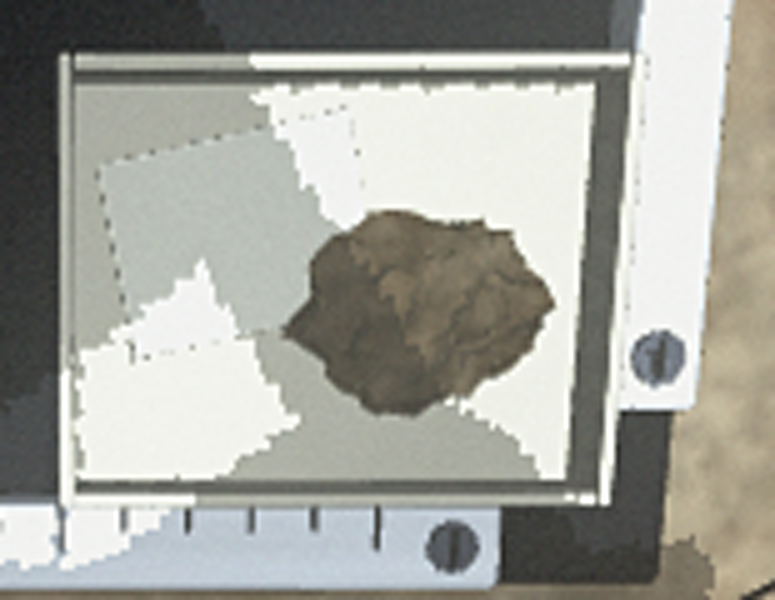

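Run:
```python
from h import *
from station import cams
cw=cam(cams.camera_params('wrist'))
tt=crop([(609,503),(62,506),(60,53),(635,53)],(265,50),5)
tr=np.r_[crop([(696,410),(498,587)],(265,50),5),[[174,167]]]
Lr=np.array([[.055,.093,.026],[.083,.064,.026],[.083,-.088,.026]])
t,rt=fit([(cw,rect(.0325,.0425,.033),tt)],[.5,.35,-.3]);b,rb=fit([(cw,Lr,tr)],[.47,.33,-.3])
c,s=np.cos(b[2]),np.sin(b[2]);d=t[:2]-b[:2]
print(b,t,'rel',c*d[0]+s*d[1],-s*d[0]+c*d[1],t[2]-b[2],abs(rb).max(),abs(rt).max())
```

```text
[ 0.46773649  0.32956835 -0.30184562] [ 0.51363886  0.35293743 -0.29439209] rel 0.03687987385348476 0.0359585438932963 0.007453530470108827 0.20085652674450216 2.1469889868452583
```

Run:
```python
from h import *
from station import cams
cw=cam(cams.camera_params('wrist'))
tt=crop([(609,503),(62,506),(60,53),(635,53)],(265,50),5)
for z in(.030,.033,.036):
    t,rt=fit([(cw,rect(.0325,.0425,z),tt)],[.5,.35,-.3]);print(z,rt.reshape(-1,2).round(2).tolist())
P=unproj(cw,tt,.033);print(np.linalg.norm(P-np.roll(P,-1,0),axis=1).round(4))
# predicted home rim in crop px, for the board fit
b=[.46774,.32957,-.30185]
q=(proj(cw,T(b,rect(.0325,.0425,.033)+[.0365,.0365,0]))-[265,50]+.5)*5-.5;print(q.round(0).tolist())
```

```text
0.03 [[-0.39, -0.04], [-0.34, 0.07], [-0.78, 0.43], [1.46, -0.36]]
0.033 [[0.16, 0.52], [-0.94, 0.62], [-1.42, -0.0], [2.15, -0.79]]
0.036 [[0.73, 1.09], [-1.55, 1.19], [-2.08, -0.44], [2.85, -1.22]]
[0.0841 0.0645 0.0825 0.0641]
[[612.0, 505.0], [59.0, 505.0], [58.0, 48.0], [651.0, 49.0]]
```

The tray agrees with the home pose in both views. The only outlier was the near-left rim corner, where white rim on white rail is hard to read. The gripper is clear of everything, so I'm handing in.

Run:
```python
import cv2,numpy as np
a=cv2.imread('pics/top0.png').astype(int);b=cv2.imread('pics/top7.png').astype(int)
d=np.abs(a-b).max(2)
print('muffs',d[175:255,355:442].mean(),'block',d[158:194,134:160].mean())
from station import readout,finish_job
print(readout.state()['contact_force'],readout.state()['time']);finish_job()
```

```text
muffs 1.6791666666666667 block 1.544871794871795
[ 0.01762036  1.09301529 -0.51539903] 18.4
the job is handed in; nothing more can be done
```

The tray is in the corner, with its long side against the far rail and its short side against the left rail, and I handed the job in at 18.4 s. I gripped its right wall lightly (8 N) and slid it flat along the board. I pressed it against the far rail and then the left rail, with about 10–16 N at the wrist, then let go and lifted the gripper clear.

**Position:** measured in the board's frame, against a home of about (0.0365, 0.0365) with ±3 mm allowed.

| View | x (m) | y (m) | Turn (rad) |
|---|---|---|---|
| Close wrist view | 0.0369 | 0.0360 | 0.007 |
| Top and scene views together | 0.0360 | 0.0355 | 0.004 |
| Scene view alone | 0.0385 | 0.0391 | 0.05 |

**Disagreements:**
- **Scene view alone:** its 0.05 rad would be over the 0.04 rad limit. It rests on only two rim corners, so I gave it little weight.
- **Close wrist view:** one near-left rim corner was off by about 2 pixels (1–2 mm). There the white rim lies against the white rail and is hard to read.

**Bystanders:** the ear muffs and sanding block looked unchanged in the top camera's pictures before and after the slide, and the arm stayed well away from them after that. The force on the tool at the end was within sensor noise, so the robot was touching nothing.

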